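# Stand the leaning spice jars back up

### The arm

A 7-joint arm with a two-finger parallel gripper is mounted at the origin on a cart in front of the work surface, level with it; the furniture and walls round the work are solid. World frame = base frame: x ahead of the robot, y to its left, z up, the work surface at z = 0. Lengths are in m, angles in rad, forces in N, time in s.
With the tool pointing down it reaches from about 0.4 to 0.85 m from the base axis. Payload 10.4 kg.
Tool frame: the origin (TCP) lies at the very end of the fingers, on their centre line; the grasp point (between the pads) lies 19 mm behind it (grip_point_offset is the distance from the TCP to the grasp point, in m); z points along the fingers, y is the line along which they close (so a half turn about z gives the same grasp; the last joint's range is limited). The gripper opens to 87 mm and grips with 3 to 60 N. Pads are 19 mm wide; open, the fingers measure 117 mm over their backs; the gripper's body (75 mm by 190 mm) begins 51 mm behind the grasp point.
Start: joints at [-1.254, 0.332, -0.065, 1.46, 0.022, 1.35, -0.088], TCP at [0.208, 0.589, 0.223] pointing down, gripper open.
Joint ranges: [-2.6, 2.6], [-0.5, 2.12], [-1.47, 1.34], [0.16, 2.42], [-1.27, 4.41], [0.06, 2.06], [-2.6, 2.6]. Speed limits (rad/s): [2.22, 2.22, 2.79, 2.79, 3.14, 3.14, 3.14].

### API

Orientations are given as a unit quaternion [x, y, z, w].
In Python, from bench import * gives the robot as it stands.
- The arm moves only by the tool play_rows, never from a script. Its argument "increments" is text: rows parted by semicolons, each of 7 numbers parted by spaces: the turn, a rotation vector about the tool's x, y, z in rad, then the shift along the tool's x, y, z in m, then the opening, from 0 (shut) to 1 (fully open). A call has 1 to 8 rows; each row is the pose to reach, as a shift and turn from the pose commanded when the call began, along the tool's axes at that moment; what a row does not reach only later rows make up. A row lasts 1/10 s, in which the tool goes at most 50 mm and 8.59 degrees, less where a joint would pass 70% of its speed; a pose out of reach is approached as far as the arm can. A call with a gripper value outside its range is refused whole. The fingers move at their own pace and stop on an object; "grip_force" is the grip in N (left out, the last holds). Time passes only in rows, so rows that repeat a pose let the fingers close. It gives the time, the measured TCP pose, the force, the opening and the grip force at its end, in the units of the state.
- read_state(): the state, without advancing time (a new reading comes with each control period).
- camera(name): name is "scene" or "top"; returns a dict with "color" (384x512x3 uint8, red, green, blue), "fx", "fy", "cx", "cy" (pixels), "k1" (the pictures are not rectified: a ray, as slopes to the right and down, at radius r is drawn at 1 + k1 r^2 times it, then the intrinsics apply), "camera_from_world" (4x4, takes a point from world to camera coordinates). Camera axes: x right, y down, z forward; pixel columns grow to the right and rows downward; lengths in m; the calibration is good to about 2 mm. A picture is of the moment at which its call begins. There is no depth.
- close_job(): hands the job in; it is judged then, once.
The state is a dict: "time": time; "joint_positions": joint angles; "joint_vel": joint speeds; "joint_torque": joint torques, N m; "ee_pos": TCP position; "eef_rot": TCP orientation; "ft_force": force on the tool from outside, world axes, zero at the start; "torque": the same for the moment, N m; "width": finger opening in m; "grip_force": force on a finger pad.
Only numpy, scipy, OpenCV 4.12 (cv2) and the standard library are available. Lean on these libraries where they do the work, as an engineer would, in place of code of your own. Each camera call takes 0.05 s, during which the arm holds its last target. There are 200 camera calls.

### The job

Two spice jars in the low steel rack have tipped forward and lean on its front rail. With the fingertips, push each one back by its cap until it stands upright and still on the rack floor again, right where its foot is now. Do not pick up, carry or knock over the jars, and leave the upright salt shaker and the white bowl as they are.

Things in the scene. Friction and masses are not known exactly. Their poses are not given: they have to be found in the camera images.
- rack: Low open rack of bright steel, fixed to the worktop. Floor plate 170 mm (rack x -65 to +105) by 310 mm (rack y), 4 mm thick, 12 mm lips at back and ends. Round rail 8 mm thick along the front, parallel to rack y: centre at rack x = -19 mm, 58 mm above the worktop. Front faces the robot (-x). Origin on the worktop, z up. Three containers about 95 mm apart along y, in any order.
- green_jar: Clear spice jar, green label, black cap (top 21 mm), 45 mm across, 105 mm high. Leans 36 degrees to rack -x, front edge of the foot on the rack floor, side on the rail, cap overhanging the rail. Origin: centre of underside; z up its axis. 0.08 to 0.15 kg. Rights itself once under about 20 degrees; may then rock for 2 s; falls backward if pushed too far; foot does not slip.
- red_jar: Spice jar, brown label, red cap (top 21 mm), 45 mm across, 106 mm high. Leans 36 degrees to rack -x, front edge of the foot on the rack floor, side on the rail, cap overhanging the rail. Origin: centre of underside; z up its axis. 0.08 to 0.15 kg. Rights itself once under about 20 degrees; may then rock for 2 s; falls backward if pushed too far; foot does not slip.
- shaker: White and clear salt shaker, 44 mm across, 90 mm high, loose, standing upright in the rack in one of the three places. Not to be disturbed. Origin: centre of its underside, z up.
- bowl: Loose white dip bowl, 101 mm across, 45 mm high, on the worktop to the left of the rack. Not to be disturbed. Origin: centre of its underside, z up.

How it is judged:
At the end, for the whole second after the job is handed in: Both jars stand upright (within about 4.5 degrees) and at rest with their feet flat on the rack floor, each within 50 mm of where it was at the start; nothing was lifted, fell over or was disturbed on the way (angle between each of green_jar, red_jar's own z axis and vertical below 0.08 rad and height (world z) of green_jar between 0.001 and 0.008 m and distance of each of green_jar, red_jar from where it was at the start of the episode below 0.05 m and linear speed of each of green_jar, red_jar below 0.02 m/s and angular speed of each of green_jar, red_jar below 0.4 rad/s and height (world z) of red_jar between 0.001 and 0.008 m); the robot touches nothing.
It fails at once if a jar is lifted off the rack (height (world z) of any of green_jar, red_jar above 0.032 m or (angle between green_jar's own z axis and vertical below 0.25 rad and height (world z) of green_jar above 0.018 m) or (angle between red_jar's own z axis and vertical below 0.25 rad and height (world z) of red_jar above 0.018 m)).
It fails at once if a jar is dragged or carried away from its spot (more than 80 mm) (distance of any of green_jar, red_jar from where it was at the start of the episode above 0.08 m).
It fails at once if a jar falls over on its side (more than 57 degrees from upright) (angle between any of green_jar, red_jar's own z axis and vertical above 1 rad).
It fails at once if the salt shaker or the white bowl is moved by more than 20 mm (distance of any of shaker, bowl from where it was at the start of the episode above 0.02 m).
It also fails if it takes over 48 s, if anything falls off the work surface, if the arm or the gripper's body presses on something with over 40 N, if the wrist force passes 120 N, or if a joint passes its speed limit or range.

## Working session

There is one attempt and no reset: what is moved stays moved. The work goes in short steps, Python scripts to look and compute and a tool call to move; the robot and the scene stay as the last step left them, time stands still between calls to the robot, and variables do not carry over. Pictures are saved under pics/ and viewed, at most 10 in all, crops included, and the job is handed in when it is done.

Besides the shell and the picture viewer there is one more tool, called after "Call:" as a command line: name --argument value ..., lists and objects as JSON in quotes. play_rows: Moves the arm, as the interface text tells. Its arguments: {"type":"object","properties":{"increments":{"type":"string"},"grip_force":{"type":"number"}},"required":["increments"]}

```bash
mkdir -p pics
cat > h.py <<'E'
from bench import *
import numpy as np, cv2
def ray(c,u,v):
    K=np.array([[c["fx"],0,c["cx"]],[0,c["fy"],c["cy"]],[0,0,1]])
    x,y=(u-c["cx"])/c["fx"],(v-c["cy"])/c["fy"]
    p=cv2.undistortPoints(np.array([[[u,v]]],float),K,np.array([c["k1"],0,0,0,0.]))[0,0]
    T=np.array(c["camera_from_world"]);R=T[:3,:3]
    return -R.T@T[:3,3], R.T@np.array([p[0],p[1],1])
def onz(c,u,v,z):
    o,d=ray(c,u,v); return o+d*(z-o[2])/d[2]
def tri(c1,p1,c2,p2):
    o1,d1=ray(c1,*p1);o2,d2=ray(c2,*p2)
    s=np.linalg.lstsq(np.c_[d1,-d2],o2-o1,rcond=None)[0]
    a,b=o1+s[0]*d1,o2+s[1]*d2
    return (a+b)/2,np.linalg.norm(a-b)
def proj(c,P):
    T=np.array(c["camera_from_world"]);q=T[:3,:3]@np.array(P)+T[:3,3];x,y=q[:2]/q[2];k=1+c["k1"]*(x*x+y*y)
    return c["fx"]*x*k+c["cx"],c["fy"]*y*k+c["cy"]
E
python3 - <<'E'
from h import *
import pickle
s=camera("scene");t=camera("top")
pickle.dump((s,t),open("c0.pkl","wb"))
for n,c in(("s",s),("t",t)):
    cv2.imwrite(f"pics/{n}0.png",cv2.resize(c["color"][:,:,::-1],(800,600)))
    print(n,ray(c,256,192),c["fx"],c["k1"])
print(read_state())
E
```

```text
s (array([-0.182581  , -0.54004192,  0.92988455]), array([ 0.54994785,  0.37323353, -0.74739848])) 375.1143247561425 -0.11279822813002628
t (array([ 0.31361753, -0.07603459,  1.31692562]), array([ 0.18204002, -0.00636196, -0.98350201])) 392.70712608187887 -0.07049431185700492
{'time': 0.1, 'joint_positions': array([-1.25363399,  0.33278292, -0.06471579,  1.46083451,  0.02162811,
        1.34991566, -0.08849382]), 'joint_vel': array([ 0.00011179, -0.00265608, -0.00132141, -0.00169117,  0.00064786,
        0.00068935,  0.00081609]), 'joint_torque': array([ 2.22723909e-03, -6.24536419e+01,  2.49835267e-02, -3.90716743e+01,
       -6.13160245e-02,  3.64510703e-02,  1.06130742e-05]), 'ee_pos': array([0.20817906, 0.58894834, 0.22186053]), 'eef_rot': array([ 1.69042520e-01,  9.85608563e-01, -6.18457401e-04, -6.60594913e-05]), 'ft_force': array([ 0.28968734,  0.02916638, -0.99428517]), 'torque': array([ 0.00498654, -0.00990251, -0.05376191]), 'grip_force': 0.0, 'width': 0.08699050207235796}
```

View pics/s0.png

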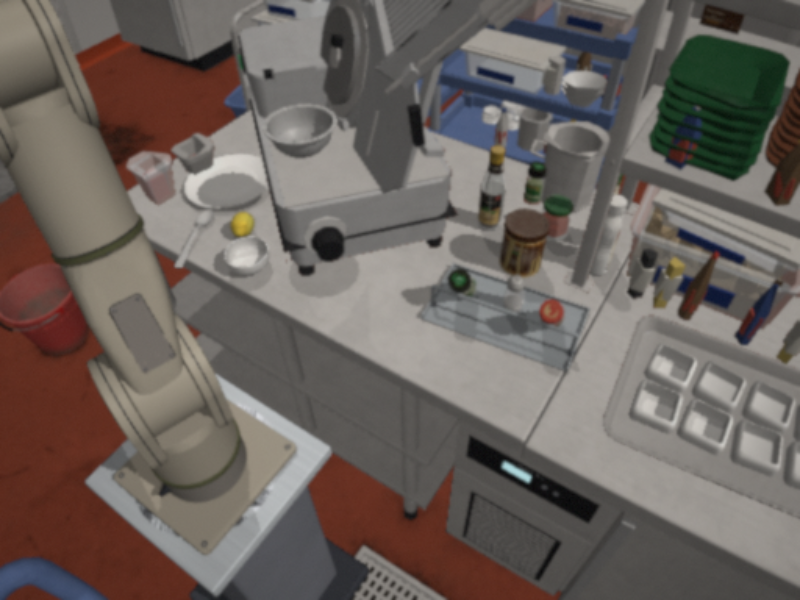

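View pics/t0.png

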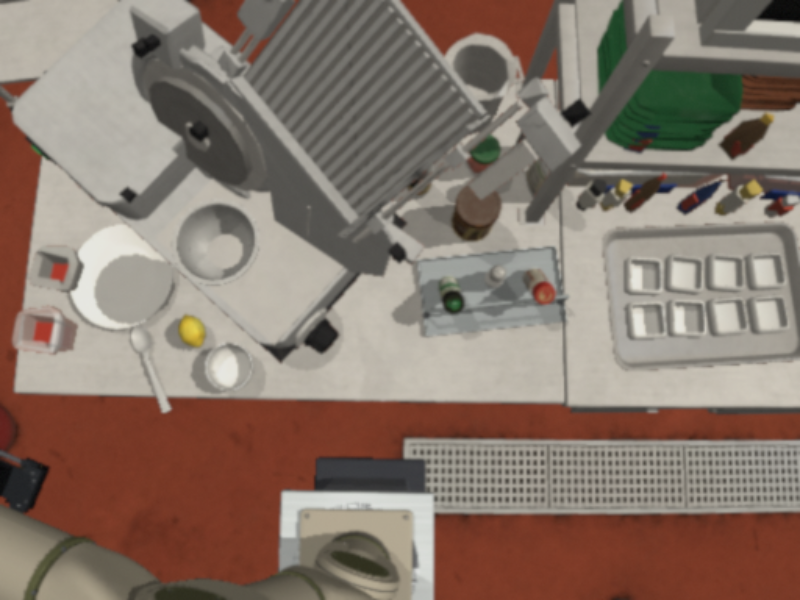

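The scene view (800×600) shows the green jar's cap at (460,281), the red cap at (551,312) and the shaker at (515,283) between them. In the top view they are at (453,300), (543,292) and (497,270), and the rack corners are near (417,258), (556,247), (565,320) and (424,335).

Run:
```python
from h import *
import pickle
s,t=pickle.load(open("c0.pkl","rb"))
k=512/800
# rack floor corners on floor (z~.012 lips)
for p in [(417,258),(556,247),(565,320),(424,335)]: print("rack",onz(t,p[0]*k,p[1]*k,0.012).round(3))
def mask(c,kind,roi):
    x0,x1,y0,y1=[int(a*k) for a in roi]
    im=c["color"].astype(int);m=np.zeros(im.shape[:2],np.uint8)
    r,g,b=[im[y0:y1,x0:x1,i] for i in range(3)]
    m[y0:y1,x0:x1]=(r>g+60) if kind=="r" else ((r+g+b)<150)
    n,l,st,ce=cv2.connectedComponentsWithStats(m);i=1+np.argmax(st[1:,4]);print(kind,st[i],ce[i]);return ce[i]
rs=mask(s,"r",(520,580,285,340));rt=mask(t,"r",(515,562,260,312))
gs=mask(s,"g",(435,490,260,310));gt=mask(t,"g",(425,475,270,318))
print("red",tri(s,rs,t,rt),"green",tri(s,gs,t,gt))
print("shaker top",tri(s,(515*k,282*k),t,(497*k,270*k)))
a=cv2.resize(s["color"][150:240,262:382,::-1],(800,600),interpolation=2)
b=cv2.resize(t["color"][150:225,260:370,::-1],(800,545),interpolation=2)
cv2.imwrite("pics/s1.png",a);cv2.imwrite("pics/t1.png",b)
```

```text
rack [ 0.649 -0.12   0.012]
rack [ 0.68  -0.428  0.012]
rack [ 0.517 -0.443  0.012]
rack [ 0.48  -0.137  0.012]
r [346 192  14  14 111] [353.06306306 198.63963964]
r [342 181  13  13 112] [348.08035714 186.57142857]
g [287 172  14  15 114] [293.92105263 179.59649123]
g [283 187  13  13  97] [289.        192.2371134]
red (array([ 0.56249972, -0.37783087,  0.09497332]), np.float64(0.0004865489049697535)) green (array([ 0.5426149 , -0.18977111,  0.08747728]), np.float64(0.001465285326318597))
shaker top (array([ 0.60881822, -0.28346755,  0.07813239]), np.float64(0.002745189345873526))
```

View pics/s1.png

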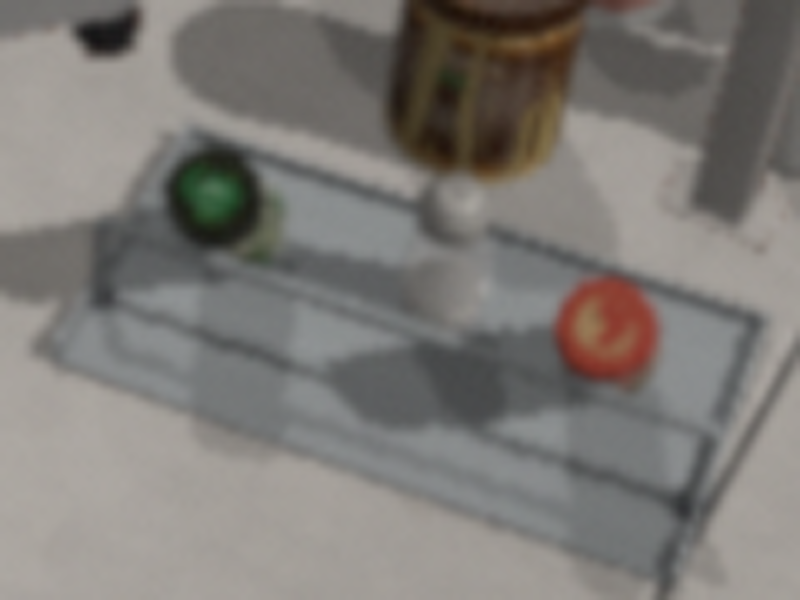

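View pics/t1.png

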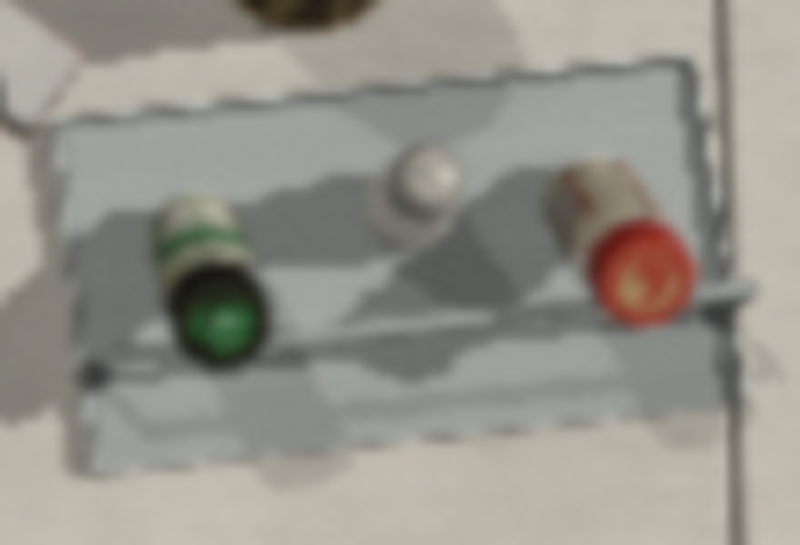

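The crops confirm the green and red caps overhang the rail (scene crop (215,200) and (607,330)), with the shaker between them. The rack-frame cap positions (x≈-9 mm, y≈±95 mm) fit the given geometry. Next I'll check the slicer on the way.

Run:
```python
from h import *
import pickle
s,t=pickle.load(open("c0.pkl","rb"));k=512/800
P=lambda a,b:tri(s,(a[0]*k,a[1]*k),t,(b[0]*k,b[1]*k))
for n,a,b in [("knob",(330,243),(322,335)),("steelbowl",(300,130),(217,243)),("dipbowl",(246,257),(228,367)),("corner foot",(305,268),(282,355)),("right foot",(435,242),(395,250))]:
    p,e=P(a,b);print(n,p.round(3),round(e,4))
# gap lines: front edges at assumed heights
for z in(0,.1,.15,.2): print(z,[onz(t,u*k,v*k,z).round(3)[:2] for u,v in((280,350),(322,345),(355,270),(385,270))])
```

```text
knob [0.463 0.067 0.124] 0.0016
steelbowl [0.61  0.248 0.251] 0.0005
dipbowl [0.404 0.275 0.026] 0.0027
corner foot [0.441 0.152 0.024] 0.0309
right foot [ 0.656 -0.07   0.044] 0.004
0 [array([0.444, 0.172]), array([0.456, 0.082]), array([0.623, 0.015]), array([ 0.624, -0.051])]
0.1 [array([0.434, 0.154]), array([0.445, 0.07 ]), array([0.599, 0.008]), array([ 0.6  , -0.053])]
0.15 [array([0.429, 0.144]), array([0.44 , 0.064]), array([0.588, 0.005]), array([ 0.589, -0.053])]
0.2 [array([0.424, 0.135]), array([0.434, 0.058]), array([0.576, 0.002]), array([ 0.577, -0.054])]
```

Call:
play_rows --increments "0 0 0 0 -0.025 -0.02 0;0 0 0 0 -0.06 -0.04 0;0 0 0 0 -0.10 -0.06 0;0 0 0 0 -0.14 -0.08 0;0 0 0 0 -0.17 -0.10 0;0 0 0 0 -0.19 -0.10 0;0 0 0 0 -0.19 -0.10 0;0 0 0 0 -0.19 -0.10 0" --grip_force 20

```text
time: 0.9
ee_pos: [0.145, 0.4102, 0.3225]
eef_rot: [0.169, 0.986, 0.0, 0.0]
ft_force: [-0.1, 0.0, -0.2]
width: 0.0309
grip_force: 0.0
```

Call:
play_rows --increments "0 0 0.105 -0.045 -0.002 0 0;0 0 0.209 -0.09 -0.01 0 0;0 0 0.314 -0.134 -0.021 0 0;0 0 0.419 -0.177 -0.038 0 0;0 0 0.524 -0.218 -0.058 0 0;0 0 0.628 -0.256 -0.083 0 0;0 0 0.733 -0.291 -0.112 0 0;0 0 0.838 -0.323 -0.144 0 0"

```text
time: 1.7
ee_pos: [0.4029, 0.1653, 0.3217]
eef_rot: [0.557, 0.83, -0.001, 0.0]
ft_force: [1.4, 0.2, 0.0]
width: 0.0005
grip_force: 0.0
```

Call:
play_rows --increments "0 0 0.04 -0.045 -0.002 0 0;0 0 0.08 -0.09 -0.01 0 0;0 0 0.12 -0.134 -0.021 0 0;0 0 0.16 -0.177 -0.038 0 0;0 0 0.20 -0.218 -0.058 0 0;0 0 0.24 -0.256 -0.083 0 0;0 0 0.28 -0.291 -0.112 0 0;0 0 0.29 -0.323 -0.144 0 0"

```text
time: 2.5
ee_pos: [0.392, -0.1888, 0.3221]
eef_rot: [0.671, 0.742, -0.001, 0.0]
ft_force: [1.7, 0.0, 0.4]
width: 0.0006
grip_force: 0.0
```

```bash
cat >> h.py <<'E'
from scipy.spatial.transform import Rotation as Ro
O=np.array([.5617,-.284,0]);YAW=.105
RX=np.array([np.cos(YAW),np.sin(YAW),0]);RY=np.array([-np.sin(YAW),np.cos(YAW),0])
def go(targets):
    st=read_state();R=Ro.from_quat(st["eef_rot"]);p=np.array(st["ee_pos"])
    print("pos",p.round(4),"rack",((p-O)@RX).round(4),((p-O)@RY).round(4),"toolax",R.as_matrix().round(3).tolist(),"J",st["joint_positions"].round(2),"F",st["ft_force"].round(2),"t",st["time"],"w",round(st["width"],4))
    for x,y,z in targets:
        g=O+RX*x+RY*y+[0,0,z]; print((x,y,z),R.inv().apply(g-p).round(4))
    Rt=Ro.from_matrix(np.c_[RY,RX,[0,0,-1]]); Rt=Ro.from_matrix(np.c_[-RY,RX,[0,0,-1]]) if np.linalg.det(np.c_[RY,RX,[0,0,-1]])<0 else Rt
    print("turn",(R.inv()*Rt).as_rotvec().round(3))
E
python3 -c "
from h import *
go([(-.08,.0955,.13),(-.08,.0955,.085)])"
```

```text
pos [ 0.392  -0.1888  0.3221] rack -0.1588 0.1125 toolax [[-0.101, 0.995, -0.001], [0.995, 0.101, -0.002], [-0.002, -0.001, -1.0]] J [-0.55 -0.25  0.75  1.79  0.17  1.54  0.28] F [1.67 0.01 0.4 ] t 2.5 w 0.0006
(-0.08, 0.0955, 0.13) [-0.0163  0.0791  0.1921]
(-0.08, 0.0955, 0.085) [-0.0162  0.0792  0.2371]
turn [-0.001  0.002 -0.004]
```

Call:
play_rows --increments "0 0 0 -0.008 0.02 0.04 0;0 0 0 -0.016 0.04 0.08 0;0 0 0 -0.016 0.06 0.12 0;0 0 0 -0.016 0.077 0.16 0;0 0 0 -0.016 0.077 0.20 0;0 0 0 -0.016 0.077 0.237 0;0 0 0 -0.016 0.077 0.237 0;0 0 0 -0.016 0.077 0.237 0"

```text
time: 3.3
ee_pos: [0.4704, -0.1955, 0.0859]
eef_rot: [0.67, 0.742, -0.001, -0.0]
ft_force: [0.1, 0.4, -0.0]
width: 0.0005
grip_force: 0.0
```

Run:
```python
from h import *
go([])
s=camera("scene");t=camera("top")
a=cv2.resize(s["color"][140:240,255:388,::-1],(532,400),interpolation=2)
b=cv2.resize(t["color"][140:240,250:383,::-1],(532,400),interpolation=2)
cv2.imwrite("pics/2.png",np.r_[a,b][:800].copy() if 0 else cv2.resize(np.c_[a,b],(800,300)))
```

```text
pos [ 0.4704 -0.1955  0.0859] rack -0.0815 0.0976 toolax [[-0.102, 0.995, -0.002], [0.995, 0.102, -0.002], [-0.002, -0.002, -1.0]] J [-0.48  0.28  0.9   1.96 -0.26  1.02  0.63] F [ 0.06  0.43 -0.03] t 3.3 w 0.0005
turn [-0.002  0.002 -0.002]Traceback (most recent call last):
  File "<stdin>", line 6, in <module>
cv2.error: OpenCV(4.12.0) /io/opencv/modules/imgcodecs/src/loadsave.cpp:1058: error: (-215:Assertion failed) image.channels() == 1 || image.channels() == 3 || image.channels() == 4 in function 'imwrite_'
```

```bash
cat >> h.py <<'E'
def snap(n):
    s=camera("scene");t=camera("top")
    a=cv2.resize(s["color"][140:240,255:388,::-1],(400,300),interpolation=2)
    b=cv2.resize(t["color"][140:240,250:383,::-1],(400,300),interpolation=2)
    cv2.imwrite(f"pics/{n}.png",np.hstack([a,b]));return s,t
E
python3 -c "
from h import *
snap('2')"
```

```text
(no output)
```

View pics/2.png

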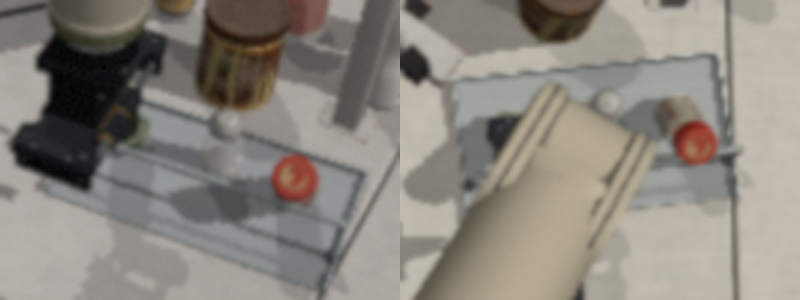

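The gripper is in front of the green cap (scene half, about (118,120)) and clear of the shaker at (225,125). I'll start the push.

Call:
play_rows --increments "0 0 0 0 0.005 0 0;0 0 0 0 0.01 0 0;0 0 0 0 0.015 0 0;0 0 0 0 0.02 0 0;0 0 0 0 0.024 0 0;0 0 0 0 0.028 0 0;0 0 0 0 0.032 0 0;0 0 0 0 0.036 0 0"

```text
time: 4.3
ee_pos: [0.5065, -0.1911, 0.0855]
eef_rot: [0.67, 0.743, -0.0, -0.0]
ft_force: [0.2, 0.1, 0.0]
width: 0.0003
grip_force: 0.0
```

Call:
play_rows --increments "0 0 0 0 0.002 0 0;0 0 0 0 0.004 0 0;0 0 0 0 0.006 0 0;0 0 0 0 0.008 0 0;0 0 0 0 0.01 0 0;0 0 0 0 0.012 0 0;0 0 0 0 0.012 0 0;0 0 0 0 0.012 0 0"

```text
time: 5.1
ee_pos: [0.5182, -0.1898, 0.0855]
eef_rot: [0.67, 0.743, 0.0, -0.0]
ft_force: [-0.5, -0.5, 0.3]
width: 0.0006
grip_force: 0.0
```

```bash
python3 -c "
from h import *
go([]);snap('3')"
```

```text
pos [ 0.5182 -0.1898  0.0855] rack -0.0334 0.0982 toolax [[-0.103, 0.995, -0.0], [0.995, 0.103, 0.0], [0.0, -0.0, -1.0]] J [-0.44  0.39  0.85  1.85 -0.34  1.05  0.65] F [-0.53 -0.51  0.32] t 5.1 w 0.0006
turn [-0.    -0.    -0.002]
```

View pics/3.png

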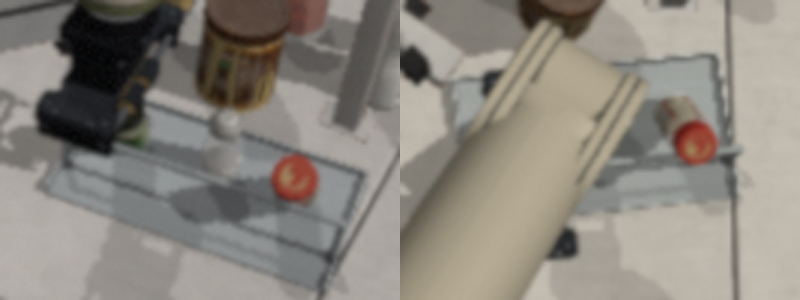

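Call:
play_rows --increments "0 0 0 0 0.002 0 0;0 0 0 0 0.004 0 0;0 0 0 0 0.006 0 0;0 0 0 0 0.008 0 0;0 0 0 0 0.01 0 0;0 0 0 0 0.012 0 0;0 0 0 0 0.014 0 0;0 0 0 0 0.016 0 0"

```text
time: 6.0
ee_pos: [0.5343, -0.1882, 0.0855]
eef_rot: [0.67, 0.743, 0.0, -0.0]
ft_force: [0.5, 0.7, 0.5]
width: 0.0002
grip_force: 0.0
```

Call:
play_rows --increments "0 0 0 0 0.002 0 0;0 0 0 0 0.004 0 0;0 0 0 0 0.005 0 0;0 0 0 0 0.005 0 0;0 0 0 0 0.005 0 0;0 0 0 0 0.005 0 0;0 0 0 0 0.005 0 0;0 0 0 0 0.005 0 0"

```text
time: 6.8
ee_pos: [0.5391, -0.1877, 0.0855]
eef_rot: [0.67, 0.743, 0.0, -0.0]
ft_force: [-0.0, 0.5, -0.5]
width: 0.0006
grip_force: 0.0
```

Call:
play_rows --increments "0 0 0 0 -0.01 0 0;0 0 0 0 -0.03 0 0;0 0 0 0 -0.06 0 0;0 0 0 0 -0.09 -0.02 0;0 0 0 0 -0.11 -0.06 0;0 0 0 0 -0.11 -0.08 0;0 0 0 0 -0.11 -0.08 0;0 0 0 0 -0.11 -0.08 0"

```text
time: 7.6
ee_pos: [0.4295, -0.1987, 0.1653]
eef_rot: [0.67, 0.743, 0.001, -0.0]
ft_force: [0.3, 0.0, 0.4]
width: 0.0004
grip_force: 0.0
```

```bash
python3 -c "
from h import *
go([(-.085,-.0935,.166),(-.085,-.0935,.085)]);snap('4')"
```

```text
pos [ 0.4295 -0.1987  0.1653] rack -0.1226 0.0987 toolax [[-0.103, 0.995, 0.001], [0.995, 0.103, 0.001], [0.001, 0.001, -1.0]] J [-0.61  0.01  0.98  1.96 -0.01  1.17  0.47] F [0.28 0.04 0.45] t 7.6 w 0.0004
(-0.085, -0.0935, 0.166) [-0.1922  0.0379 -0.0009]
(-0.085, -0.0935, 0.085) [-0.1923  0.0378  0.0801]
turn [ 0.001 -0.001 -0.002]
```

View pics/4.png

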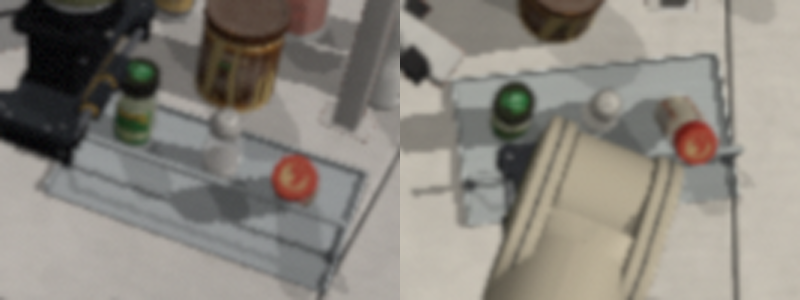

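The green jar now stands upright (scene half (137,105), top half (515,105)). Next is the red jar, done the same way.

Call:
play_rows --increments "0 0 0 -0.04 0 0 0;0 0 0 -0.08 0 0 0;0 0 0 -0.12 0 0 0;0 0 0 -0.16 0.015 0 0;0 0 0 -0.192 0.03 0.02 0;0 0 0 -0.192 0.038 0.05 0;0 0 0 -0.192 0.038 0.08 0;0 0 0 -0.192 0.038 0.08 0"

```text
time: 8.5
ee_pos: [0.4844, -0.3846, 0.08]
eef_rot: [0.67, 0.742, -0.002, -0.004]
ft_force: [0.3, 0.3, -0.2]
width: 0.0004
grip_force: 0.0
```

```bash
python3 -c "
from h import *
go([(-.0325,-.0935,.0855),(-.012,-.0935,.0855)])"
```

```text
pos [ 0.4844 -0.3846  0.08  ] rack -0.0874 -0.0919 toolax [[-0.102, 0.995, -0.008], [0.995, 0.102, 0.004], [0.004, -0.008, -1.0]] J [-0.07  0.59  0.91  1.67 -0.5   1.14  1.07] F [ 0.32  0.31 -0.18] t 8.5 w 0.0004
(-0.0325, -0.0935, 0.0855) [-0.0014  0.0548 -0.006 ]
(-0.012, -0.0935, 0.0855) [-0.0014  0.0753 -0.0061]
turn [-0.008 -0.004 -0.003]
```

Call:
play_rows --increments "0 0 0 0 0.005 0 0;0 0 0 0 0.012 0 0;0 0 0 0 0.018 0 0;0 0 0 0 0.024 0 0;0 0 0 0 0.028 0 0;0 0 0 0 0.032 0 0;0 0 0 0 0.036 0 0;0 0 0 0 0.040 0 0"

```text
time: 9.3
ee_pos: [0.5272, -0.382, 0.0855]
eef_rot: [0.67, 0.743, 0.0, -0.0]
ft_force: [-0.5, 0.1, -0.8]
width: 0.0011
grip_force: 0.0
```

Call:
play_rows --increments "0 0 0 0 0.002 0 0;0 0 0 0 0.004 0 0;0 0 0 0 0.006 0 0;0 0 0 0 0.008 0 0;0 0 0 0 0.01 0 0;0 0 0 0 0.012 0 0;0 0 0 0 0.014 0 0;0 0 0 0 0.016 0 0"

```text
time: 10.1
ee_pos: [0.5431, -0.3803, 0.0855]
eef_rot: [0.67, 0.743, 0.0, -0.0]
ft_force: [-0.2, 0.1, 0.0]
width: 0.0005
grip_force: 0.1
```

```bash
python3 -c "
from h import *
go([(-.012,-.0935,.0855)])"
```

```text
pos [ 0.5431 -0.3803  0.0855] rack -0.0286 -0.0938 toolax [[-0.103, 0.995, 0.0], [0.995, 0.103, 0.0], [0.0, 0.0, -1.0]] J [-0.06  0.67  0.88  1.54 -0.54  1.19  1.02] F [-0.21  0.08  0.  ] t 10.1 w 0.0005
(-0.012, -0.0935, 0.0855) [ 0.0003  0.0166 -0.    ]
turn [ 0.    -0.    -0.002]
```

Call:
play_rows --increments "0 0 0 0 0.002 0 0;0 0 0 0 0.004 0 0;0 0 0 0 0.006 0 0;0 0 0 0 0.008 0 0;0 0 0 0 0.01 0 0;0 0 0 0 0.012 0 0;0 0 0 0 0.014 0 0;0 0 0 0 0.016 0 0"

```text
time: 10.9
ee_pos: [0.559, -0.3787, 0.0855]
eef_rot: [0.67, 0.743, 0.0, 0.0]
ft_force: [-0.7, -0.1, -0.5]
width: 0.0006
grip_force: 0.0
```

Call:
play_rows --increments "0 0 0 0 0 0 0;0 0 0 0 0 0 0;0 0 0 0 0 0 0;0 0 0 0 0 0 0;0 0 0 0 0 0 0;0 0 0 0 0 0 0"

```text
time: 11.5
ee_pos: [0.5588, -0.3787, 0.0855]
eef_rot: [0.67, 0.743, 0.0, -0.0]
ft_force: [0.0, 0.3, -0.4]
width: 0.0004
grip_force: 0.0
```

Call:
play_rows --increments "0 0 0 0 -0.01 0 0;0 0 0 0 -0.03 0 0;0 0 0 0 -0.06 0 0;0 0 0 0 -0.09 -0.03 0;0 0 0 0 -0.12 -0.07 0;0 0 0 0 -0.14 -0.10 0;0 0 0 0 -0.14 -0.10 0;0 0 0 0 -0.14 -0.10 0"

```text
time: 12.3
ee_pos: [0.4193, -0.393, 0.1858]
eef_rot: [0.67, 0.742, 0.001, 0.0]
ft_force: [0.2, 1.4, -1.0]
width: 0.0007
grip_force: 0.0
```

Call:
play_rows --increments "0 0 0 0 0 0 0;0 0 0 0 0 0 0;0 0 0 0 0 0 0;0 0 0 0 0 0 0;0 0 0 0 0 0 0;0 0 0 0 0 0 0;0 0 0 0 0 0 0;0 0 0 0 0 0 0"

```text
time: 13.1
ee_pos: [0.4195, -0.3931, 0.1855]
eef_rot: [0.67, 0.743, 0.0, -0.0]
ft_force: [-0.8, 0.4, 0.2]
width: 0.0008
grip_force: 0.0
```

Call:
play_rows --increments "0 0 0 0 0 0 0;0 0 0 0 0 0 0;0 0 0 0 0 0 0;0 0 0 0 0 0 0;0 0 0 0 0 0 0;0 0 0 0 0 0 0;0 0 0 0 0 0 0;0 0 0 0 0 0 0"

```text
time: 13.9
ee_pos: [0.4195, -0.393, 0.1855]
eef_rot: [0.67, 0.743, 0.0, -0.0]
ft_force: [-0.0, -0.3, 0.3]
width: 0.0007
grip_force: 0.0
```

```bash
python3 -c "
from h import *
go([]);snap('5')"
```

```text
pos [ 0.4195 -0.393   0.1855] rack -0.1528 -0.0935 toolax [[-0.103, 0.995, -0.0], [0.995, 0.103, 0.0], [0.0, 0.0, -1.0]] J [-0.16  0.38  1.04  1.69 -0.34  1.27  1.06] F [-0.02 -0.27  0.26] t 13.9 w 0.0007
turn [ 0.    -0.    -0.002]
```

View pics/5.png

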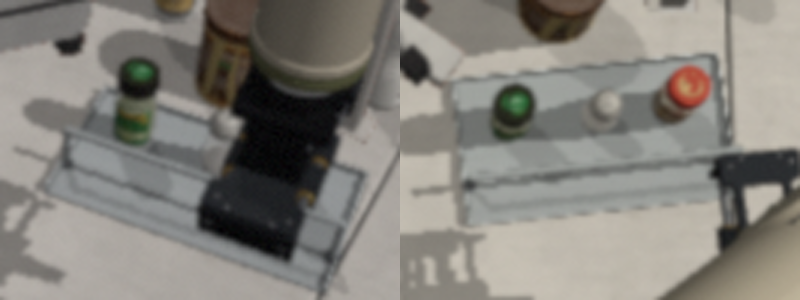

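Both jars look upright in the top half (green cap (515,103), red cap (688,87)), with the shaker at (605,105). I'll check this numerically against where upright caps should appear.

Run:
```python
from h import *
t=camera("top");im=t["color"].astype(int)[140:240,250:383];r,g,b=im.transpose(2,0,1)
def cen(m,u0,u1):
    m=m.astype(np.uint8).copy();m[:,:u0]=0;m[:,u1:]=0;m[60:]=0
    n,l,st,ce=cv2.connectedComponentsWithStats(m);i=1+np.argmax(st[1:,4]);return st[i,4],ce[i]+[250,140]
for n,m,u,y in(("red",r>g+60,(75,115),-.0935),("green",(g>r+25)&(g>b+15),(25,50),.0965)):
    a,c=cen(m,*u);p=onz(t,*c,.105)-O
    print(n,a,c.round(1),"pred top/mid cap",[np.round(proj(t,O+RX*.0475+RY*y+[0,0,z]),1) for z in(.110,.098)],"rack@.105",(p@RX).round(4),(p@RY).round(4))
```

```text
red 121 [346.2 168.3] pred top/mid cap [array([347. , 168.2]), array([346.1, 169.1])] rack@.105 0.0487 -0.0922
green 50 [288.3 173.8] pred top/mid cap [array([287.7, 173.2]), array([287.4, 174.1])] rack@.105 0.0467 0.0944
```

Both caps sit within about 2 mm of where an upright jar's cap should be. The arm is clear, so I'm handing in.

```bash
python3 -c "
from bench import *
print(close_job())"
```

```text
the job is handed in; nothing more can be done
None
```

Both jars were pushed upright where they stood and the job is handed in at about 14 s; a last top-view check put both caps within about 2 mm of upright, the shaker and bowl were not touched, and no verdict was returned.

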